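Wind the core clamp shut with a loose crank

TASK

Take the loose crank out of its wooden parking block, lower its square key into the well of the core clamp and turn it about gently until the key drops into the hidden square drive and the crank's flange sits flat on the rim of the well. Then wind it clockwise until the jaw has gone as far as it will go and holds the soil core against the fence, and leave the crank standing there, fully home. Never force the key down before it has dropped in, move the jaw only with the crank, keep your hand off the clamp and the core, and leave the other things where they stand.

Things in the scene. Friction and masses are not known exactly. Their poses are not given: they have to be found in the camera images.
- crank_hub (a point): centre of the steel block on top of the loose crank: 44 mm long (its x), 20 mm wide (its y), 32 mm high; grip it across the 20 mm, from above. z is the crank's upright axis. A flat arm, 10 mm high, leaves the block's foot along +x, with a black upright handle 19 mm thick at 72 mm from the axis, its top 32 mm above this point. Crank 0.3 kg; at the start upright in its block, this point 106 mm up.
- crank_flange (a point): on the crank's axis, underside of its flange (38 mm across, 4 mm thick), 56 mm below crank_hub, same axes; an 18 mm neck joins them. Below it: square key 16 x 16 mm (sides along x and y), 41 mm long (last 3 mm tapered to 15 mm), then a round tapered pilot tip 15.8 mm across, 4 mm long (end 101 mm below crank_hub). Home, this point lies at point well. The parking hole is 45 mm deep round the key.
- well (a point): centre of the mouth of the round well (29 mm wide, rim 44 mm across) on the gearbox, in the plane of the rim, 90 mm above the bench; z up. 28 mm down is the flat top of the square drive: opening 18 x 18 mm, 18 mm deep. The pilot enters at any angle; out of line, the key stands with its flange 10 to 13 mm above the rim; within about 7 degrees of line it drops until the flange meets the rim.
- clamp: core clamp fixed to the bench: grey bed 150 x 300 x 12 mm, fence 78 mm high at +y, gearbox 80 x 70 mm at -y (top 72 mm up, collar of the well above it), jaw between gearbox and core. Origin: underside, on the middle line; the well is at x 0, y -115 mm, z 90 mm in its axes.
- jaw (a joint): slide of the clamp's jaw towards the fence, m: 0 wide open, 0.044 at its end; 20 mm per rad of the drive, which turns clockwise from above to close it and stops after 1.2 to 2.2 rad. The drive is stiff (0.28 Nm, up to 0.45 Nm when the pad presses the core) and stays where it is left. The angle at which its square stands at the start is unknown; it fits every 90 degrees.
- pad: rubber pad 100 x 8 x 46 mm on springs (1 N per mm) in front of the jaw, which presses the core by about 5 to 10 N when the jaw is at its end; origin 42 mm below its centre, at bench height.
- core: soil core, brown, wax-dipped, lying along the jaws on the clamp's bed between pad and fence, 180 mm long and about 84 mm thick; origin centre of its underside.
- stand: wooden parking block fixed to the bench, 70 x 70 x 50 mm, with an upright round hole 27 mm wide through its middle that holds the crank; origin centre of its underside.
- open_tin: bystander: open aluminium moisture tin, 53 mm across, 40 mm high; origin centre of underside.
- brass_weight: bystander: brass weight, 28 mm across, 38 mm high; origin centre of underside.
- clod: bystander: small brown soil clod, 26 x 30 x 22 mm; origin centre of underside.
Things that resemble listed ones, but are neither listed nor needed, are in the scene too. Leave any turquoise look-alike of the part that bears crank_hub alone.

How it is judged:
On the way, in this order (a step that is already met when the one before it is completed fails the run):
1. the crank is home in the drive: flange on the rim of the well, upright (z of crank_flange in the frame of well below 0.004 m and horizontal distance between crank_flange and well below 0.004 m and angle between crank_flange's own z axis and vertical below 0.12 rad), for 0.2 s.
2. the jaw is at the end of its travel (value of joint jaw above 0.0415 m), for 0.2 s.
At the end, for the whole second after the job is handed in: The jaw is within 2.5 mm of the end of its travel and its pad presses the core (more than 1.5 N); the crank stands in the drive, flange within 4 mm of the rim and of the well's centre, upright within 0.12 rad; all at rest (all of step 1 and value of joint jaw above 0.0415 m and contact force between pad and core above 1.5 N and linear speed of core below 0.02 m/s); the robot touches nothing.
It fails at once if the key is forced against the clamp with more than 60 N before it has dropped in (contact force between crank and clamp above 60 N and z of crank_flange in the frame of well above 0.006 m).
It fails at once if the robot itself presses on the clamp or its jaw with more than 8 N (contact force between any of the arm, the fingers and clamp above 8 N).
It fails at once if the robot itself presses on the core with more than 4 N (contact force between any of the arm, the fingers and core above 4 N).
It fails at once if a bystander is displaced by more than 30 mm (distance of any of open_tin, brass_weight, clod from where it was at the start of the episode above 0.03 m).
It also fails if it takes over 72 s, if anything falls off the work surface, if the arm or the gripper's body presses on something with over 40 N, if the wrist force passes 120 N, or if a joint passes its speed limit or range.

ROBOT

A 6-joint arm with a two-finger parallel gripper is mounted at the origin on a cart in front of the work surface, level with it; the furniture and walls round the work are solid. World frame = base frame: x ahead of the robot, y to its left, z up, the work surface at z = 0. Lengths are in m, angles in rad, forces in N, time in s.
With the tool pointing down it reaches from about 0.35 to 0.775 m from the base axis. Payload 5.5 kg.
Tool frame: the origin (TCP) lies midway between the tips of the shut fingers; the grasp point (between the pads) lies 19 mm behind it; z points along the fingers, y is the direction in which the jaws open and shut (so a half turn about z gives the same grasp; the last joint's range is limited). The gripper opens to 85 mm and grips with 20 to 120 N. Pads are 22 mm wide; open, the fingers measure 114 mm over their backs; the gripper's body (76 mm by 85 mm) begins 54 mm behind the grasp point. The pads swing forward as they close: fully open they stand 13 mm farther back than shut.
Start: joints at [-1.288, 0.313, 0.046, 1.304, 0, 1.431], TCP at [0.236, -0.524, 0.231] pointing down, gripper open.
Joint ranges: [-2.76, 2.76], [-0.86, 1.69], [-1.03, 1.26], [-2.2, 2.34], [-1.47, 1.5], [-3.14, 3.14]. Speed limits (rad/s): [2.57, 2.57, 3.14, 3.14, 3.14, 3.14].

INTERFACE

Orientations are given as a unit quaternion [w, x, y, z].
In Python, from workcell import env gives the robot as it stands.
- The arm moves only by the shell command python3 -m creep 'ROWS' [OPENING] [FORCE]. ROWS is JSON, a list of rows, each a list of 6 numbers: the shift along the tool's x, y, z in m, then the turn, a rotation vector about the tool's x, y, z in degrees. A call has exactly 8 rows; each row is the pose to reach, as a shift and turn from the pose commanded when the call began, along the tool's axes at that moment; what a row does not reach only later rows make up. A row lasts 1/10 s, in which the tool goes at most 50 mm and 8.59 degrees, less where a joint would pass 70% of its speed; a pose out of reach is approached as far as the arm can. A call with a gripper value outside its range is refused whole. OPENING is the finger opening in m, from 0 to 0.0854, set as the call begins (- or left out, the last holds). The fingers move at their own pace and stop on an object; FORCE is the grip in N (left out, the last holds). Time passes only in rows, so rows that repeat a pose let the fingers close, or fill a call up. It gives the time, the measured TCP pose, the force and the opening at its end, in the units of the state.
- env.get_state(): the state, without advancing time (a new reading comes with each control period).
- env.read_camera(name): name is "scene" or "top"; returns (picture, depth): 400x640x3 uint8, blue, green, red; 400x640 float32, m along the optical axis (not along the pixel's ray), 0 where there is no reading.
- env.camera_params(name): a dict with "fx", "fy", "cx", "cy" (pixels), "k1" (the pictures are not rectified: a ray, as slopes to the right and down, at radius r is drawn at 1 + k1 r^2 times it, then the intrinsics apply), "position" and "orientation" of the camera in the world. Camera axes: x right, y up, looking along -z (the intrinsics and any distortion apply to the point x, -y, -z); pixel columns grow to the right and rows downward; lengths in m; the calibration is good to about 2 mm. A picture is of the moment at which its call begins. camera_params takes no time and is no camera call.
- env.hand_in(): hands the job in, once; it reports no verdict.
The state is a dict: "clock": time; "joint_pos": joint angles; "qvel": joint speeds; "tau": joint torques, N m; "tcp_pos": TCP position; "orientation": TCP orientation; "wrist_force": force on the tool from outside, world axes, zero at the start; "ft_torque": the same for the moment, N m; "finger_gap": finger opening in m.
Only numpy, scipy, OpenCV 4.12 (cv2) and the standard library are available. Lean on these libraries where they do the work, as an engineer would, in place of code of your own. Each camera call takes 0.05 s, during which the arm holds its last target. There are 200 camera calls.

## Working session

There is one attempt and no reset: what is moved stays moved. The work goes in short steps, Python scripts to look and compute and a shell command to move; the robot and the scene stay as the last step left them, time stands still between calls to the robot, and variables do not carry over. Pictures are saved under pics/ and viewed, about 8 in all and at most 12, crops included, and the job is handed in when it is done.

```bash
mkdir -p pics; ls; cat > h.py <<'E'
import numpy as np,cv2
from workcell import env
from scipy.spatial.transform import Rotation as R
def cam(n):
    p=env.camera_params(n);q=p["orientation"];return p,R.from_quat([q[1],q[2],q[3],q[0]]).as_matrix(),np.array(p["position"])
def rays(n,uv):
    p,M,c=cam(n);uv=np.atleast_2d(uv).astype(float)
    d=np.c_[(uv[:,0]-p["cx"])/p["fx"],(uv[:,1]-p["cy"])/p["fy"]];s=d.copy()
    for _ in range(20): s=d/(1+p["k1"]*(s**2).sum(1,keepdims=True))
    return c,s,M
def onplane(n,uv,z):
    c,s,M=rays(n,uv);v=np.c_[s[:,0],-s[:,1],-np.ones(len(s))]@M.T
    return c+v*((z-c[2])/v[:,2])[:,None]
def cloud(n,D):
    v,u=np.mgrid[0:400,0:640];c,s,M=rays(n,np.c_[u.ravel(),v.ravel()])
    return (c+(np.c_[s[:,0],-s[:,1],-np.ones(len(s))]*D.ravel()[:,None])@M.T).reshape(400,640,3)
E
python3 - <<'E'
from h import *
for n in("scene","top"):
    im,D=env.read_camera(n);cv2.imwrite(f"pics/{n}0.png",im);np.save(n+"0.npy",D);print(n,env.camera_params(n))
print(env.get_state())
E
```

```text
pics
scene {'fx': 365.7240420833561, 'fy': 365.7240420833561, 'cx': 319.96336321191654, 'cy': 200.3614103806329, 'k1': 0.02547148350809144, 'position': array([-0.34657496,  0.99076703,  0.71620239]), 'orientation': array([-0.3794351 , -0.22576148,  0.45093398,  0.77570568])}
top {'fx': 405.9911317046574, 'fy': 405.9911317046574, 'cx': 330.5957608613873, 'cy': 197.75958416325952, 'k1': -0.08372810387158934, 'position': array([0.39427398, 0.2982121 , 1.3351704 ]), 'orientation': array([-0.70257795, -0.04575951,  0.0380175 ,  0.70911562])}
{'clock': 0.1, 'joint_pos': array([-1.28758966e+00,  3.13917725e-01,  4.51294610e-02,  1.30361114e+00,
        1.45778737e-05,  1.43120981e+00]), 'qvel': array([ 0.00048065, -0.00231284,  0.00280074,  0.00084492, -0.00065819,
        0.00061293]), 'tau': array([ 2.47053737e-03, -4.81726670e+01,  2.99242151e+01,  1.27407853e-02,
       -2.14199426e-04, -2.54507157e-06]), 'tcp_pos': array([ 0.23580566, -0.52394038,  0.23051743]), 'orientation': array([-7.99996503e-04,  9.77738516e-01,  2.09825529e-01, -5.02389923e-05]), 'wrist_force': array([-0.04670509, -0.43268426,  0.04628206]), 'ft_torque': array([ 0.02260575, -0.03692262, -0.02538986]), 'finger_gap': 0.08535007479600656}
```

View pics/scene0.png

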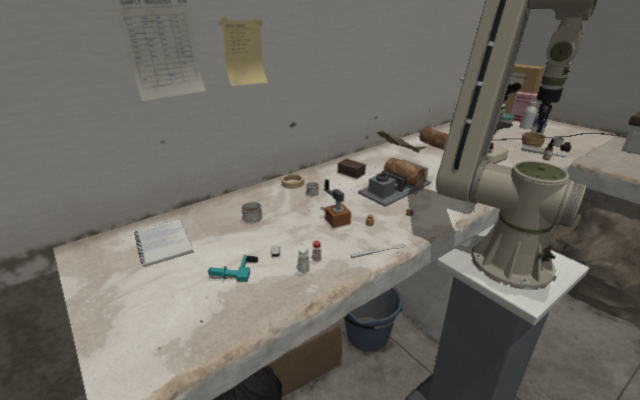

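View pics/top0.png

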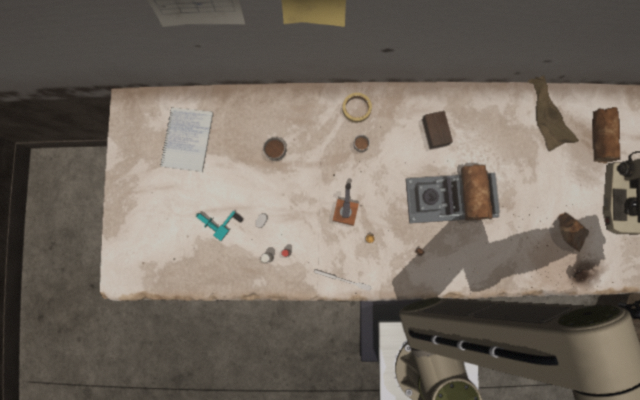

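The scene view shows the crank in its block near (337,207) and the clamp near (385,187). The top view shows the crank hub at about (347,207) with its handle at (348,185), and the well at about (431,197). I'll measure both with depth and an enlarged crop.

```bash
python3 - <<'E'
from h import *
im=cv2.imread("pics/top0.png");D=np.load("top0.npy");P=cloud("top",D);np.set_printoptions(precision=4,suppress=True)
a=cv2.resize(im[165:235,320:380],None,fx=6,fy=6,interpolation=cv2.INTER_CUBIC);b=cv2.resize(im[165:235,400:470],None,fx=6,fy=6,interpolation=cv2.INTER_CUBIC)
cv2.imwrite("pics/crop1.png",np.hstack([a,b]))
def blob(x0,x1,y0,y1,z0,z1,nm):
    m=np.zeros(D.shape,bool);m[y0:y1,x0:x1]=True;m&=(P[...,2]>z0)&(P[...,2]<z1)&(D>0)
    q=P[m]
    if len(q)<3: print(nm,len(q));return
    r=cv2.minAreaRect(q[:,:2].astype(np.float32));ys,xs=np.nonzero(m)
    print(nm,len(q),q.mean(0),"rect",r,"px",xs.mean(),ys.mean(),"zmed",np.median(q[:,2]))
blob(325,375,165,235,.112,.13,"hub top")
blob(325,375,165,235,.03,.06,"stand top")
blob(325,375,165,235,.13,.15,"handle")
blob(400,460,170,230,.08,.1,"rim")
blob(400,460,170,230,.064,.08,"gearbox")
blob(400,500,160,230,.008,.018,"bed")
blob(400,520,155,230,.06,.1,"core etc")
E
```

```text
hub top 106 [0.5089 0.2657 0.1215] rect ((0.5290972590446472, 0.2630317211151123), (0.019999133422970772, 0.0926157683134079), 84.16661834716797) px 345.75471698113205 207.52830188679246 zmed 0.12153236820339097
stand top 380 [0.5007 0.2664 0.0495] rect ((0.5038730502128601, 0.2656933665275574), (0.06991459429264069, 0.07053607702255249), 76.04446411132812) px 344.9815789473684 212.26842105263157 zmed 0.04960854118113023
handle 23 [0.5749 0.259  0.1367] rect ((0.5751110911369324, 0.2584904432296753), (0.012186738662421703, 0.012003660202026367), 87.40120697021484) px 347.82608695652175 185.0 zmed 0.13602982051947188
rim 114 [0.5448 0.0039 0.0881] rect ((0.5458866953849792, 0.0009823590517044067), (0.07340135425329208, 0.04560617357492447), 11.153895378112793) px 429.6666666666667 196.18421052631578 zmed 0.08821370591382183
gearbox 584 [ 0.5462 -0.0217  0.0709] rect ((0.5455187559127808, -0.027648568153381348), (0.11287041008472443, 0.12564781308174133), 5.212803840637207) px 436.42294520547944 196.33904109589042 zmed 0.07104390263335536
bed 1255 [ 0.5421 -0.029   0.0124] rect ((0.5473711490631104, -0.09028708934783936), (0.15873293578624725, 0.3009265661239624), 3.0784003734588623) px 434.2756972111554 199.75378486055777 zmed 0.01215685447291448
core etc 2403 [ 0.5527 -0.1131  0.0797] rect ((0.553936243057251, -0.09051360189914703), (0.17129488289356232, 0.25233742594718933), 3.408228874206543) px 465.8689138576779 193.67582188930504 zmed 0.07834033745288815
```

View pics/crop1.png

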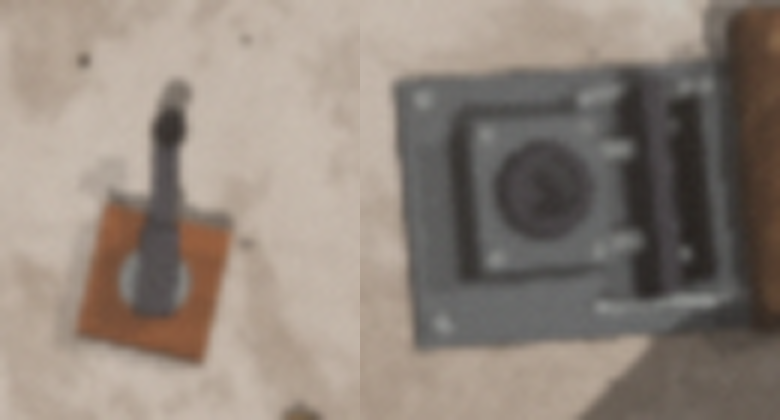

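Crop: hub block centred near crop (159,270), handle at (170,128), dark well collar disc centred near (545,190). I'll compute both from pixels, using both cameras.

```bash
python3 - <<'E'
from h import *
np.set_printoptions(precision=4,suppress=True)
print("well top px",onplane("top",[[430.8,196.7]],.09),"hub px",onplane("top",[[346.5,210]],.122),"handle px",onplane("top",[[348.2,186.3]],.138))
im=cv2.imread("pics/top0.png");D=np.load("top0.npy");P=cloud("top",D)
m=np.zeros(D.shape,bool);m[185:210,420:444]=1;m&=(P[...,2]>.078)&(P[...,2]<.1)
q=P[m];print("rim",len(q),q.mean(0),(q.max(0)+q.min(0))/2,q.max(0)-q.min(0))
m=np.zeros(D.shape,bool);m[201:222,335:360]=1;m&=(P[...,2]>.116)&(P[...,2]<.128)
q=P[m];print("hub",len(q),q.mean(0),cv2.minAreaRect(q[:,:2].astype(np.float32)))
s=cv2.imread("pics/scene0.png");Ds=np.load("scene0.npy");S=cloud("scene",Ds)
def bl(x0,x1,y0,y1,z0,z1,nm):
    m=np.zeros(Ds.shape,bool);m[y0:y1,x0:x1]=1;m&=(S[...,2]>z0)&(S[...,2]<z1);q=S[m]
    ys,xs=np.nonzero(m);print(nm,len(q),q.mean(0) if len(q) else "",cv2.minAreaRect(q[:,:2].astype(np.float32)) if len(q)>3 else "",xs.min(),xs.max(),ys.min(),ys.max())
bl(320,355,180,235,.116,.126,"s hub");bl(320,355,175,235,.13,.142,"s handle");bl(365,395,165,200,.084,.095,"s rim");bl(320,355,180,235,.045,.055,"s stand")
c=cv2.resize(s[160:240,315:435],None,fx=6,fy=6,interpolation=cv2.INTER_CUBIC);cv2.imwrite("pics/crop2.png",c)
E
```

```text
well top px [[0.5429 0.0009 0.09  ]] hub px [[0.5014 0.2635 0.122 ]] handle px [[0.5708 0.258  0.138 ]]
rim 120 [0.5454 0.0038 0.0876] [ 0.5432 -0.0001  0.0868] [0.0694 0.0568 0.0172]
hub 95 [0.5042 0.2659 0.1216] ((0.5044012665748596, 0.26580867171287537), (0.019493969157338142, 0.04283706471323967), 84.16661834716797)
s hub 60 [0.5151 0.2672 0.1206] ((0.5292960405349731, 0.2670436203479767), (0.021790456026792526, 0.10013598203659058), 89.00702667236328) 324 343 183 195
s handle 14 [0.5736 0.2618 0.1347] ((0.5756644606590271, 0.2618403732776642), (0.015451334416866302, 0.01218508742749691), 8.589912414550781) 324 328 179 182
s rim 46 [0.5419 0.0002 0.088 ] ((0.5423611402511597, 0.00023770146071910858), (0.04513869434595108, 0.04500402510166168), 85.13446807861328) 377 388 173 179
s stand 203 [0.4979 0.2715 0.0499] ((0.5031136870384216, 0.2674387991428375), (0.07001680135726929, 0.07465927302837372), 76.25547790527344) 324 350 203 217
```

View pics/crop2.png

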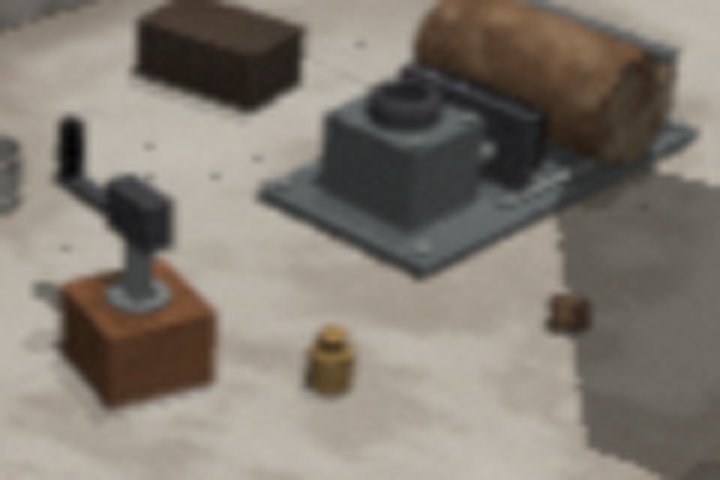

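Scene crop: crank upright in its block (hub around crop (140,212)), well collar at crop (405,103), brass weight and clod clear of the path. Setting out to the crank.

```bash
cat >> h.py <<'E'
def go(xyz,yaw):
    """shift in tool axes + turn about tool z (deg) to reach xyz with tool x at yaw deg, tool down"""
    s=env.get_state();q=s["orientation"];r=R.from_quat([q[1],q[2],q[3],q[0]])
    t=R.from_matrix(np.array([[np.cos(y:=np.radians(yaw)),np.sin(y),0],[np.sin(y),-np.cos(y),0],[0,0,-1]]))
    x=r.as_matrix()[:,0];print("clock",round(s["clock"],2),"tcp",s["tcp_pos"].round(4),"yaw",np.degrees(np.arctan2(x[1],x[0])).round(2),"q6deg",np.degrees(s["joint_pos"][5]).round(1),"F",s["wrist_force"].round(1),"T",s["ft_torque"].round(2),"gap",round(s["finger_gap"],4))
    print("shift mm",(1000*r.inv().apply(np.array(xyz)-s["tcp_pos"])).round(1),"turn",np.degrees((r.inv()*t).as_rotvec()).round(2))
E
python3 - <<'E'
from h import *
D=np.load("top0.npy");P=cloud("top",D)
m=np.zeros(D.shape,bool);m[183:210,420:442]=1;m&=(P[...,2]>.085)&(P[...,2]<.095)
q=P[m];print("rim",len(q),cv2.minAreaRect(q[:,:2].astype(np.float32)),cv2.minEnclosingCircle(q[:,:2].astype(np.float32)))
go([.5042,.2658,.235],174.2)
# via two equal calls: intermediates at 8,16 rows
E
```

```text
rim 89 ((0.5452728867530823, 0.001667233183979988), (0.04439019039273262, 0.04098600894212723), 2.9581871032714844) ((0.544920802116394, 0.0010554342297837138), 0.02386230230331421)
clock 0.1 tcp [ 0.2358 -0.5239  0.2305] yaw 24.22 q6deg 82.0 F [-0.  -0.4  0. ] T [ 0.02 -0.04 -0.03] gap 0.0854
shift mm [ 568.8 -610.1   -3.4] turn [-1.0000e-02 -1.2000e-01 -1.4998e+02]
```

```bash
python3 -m creep '[[0.02,-0.022,-0.005,0,0,-5],[0.05,-0.055,-0.01,0,0,-12],[0.08,-0.086,-0.01,0,0,-19],[0.11,-0.118,-0.01,0,0,-26],[0.14,-0.15,-0.01,0,0,-33],[0.17,-0.182,-0.01,0,0,-40],[0.2,-0.214,-0.01,0,0,-47],[0.23,-0.246,-0.01,0,0,-54]]' 0.06; python3 -c "
from h import *
go([.5042,.2658,.235],174.2)"
```

```text
clock: 0.9
tcp_pos: [0.3447, -0.2039, 0.2411]
orientation: [-0.0, 0.775, 0.633, 0.0]
wrist_force: [0.0, -0.4, -0.7]
finger_gap: 0.06
clock 0.9 tcp [ 0.3447 -0.2039  0.2411] yaw 78.48 q6deg 59.4 F [ 0.  -0.4 -0.7] T [ 0.01 -0.1   0.04] gap 0.06
shift mm [492.1  62.5   6.2] turn [ 0.000e+00 -1.000e-02 -9.572e+01]
```

```bash
python3 -m creep '[[0.035,0.005,0,0,0,-7],[0.075,0.01,0,0,0,-14],[0.115,0.015,0,0,0,-22],[0.155,0.02,0,0,0,-30],[0.195,0.025,0,0,0,-38],[0.235,0.03,0,0,0,-46],[0.275,0.035,0,0,0,-54],[0.315,0.04,0,0,0,-62]]'; python3 -c "
from h import *
go([.5042,.2658,.235],174.2)"
```

```text
clock: 1.7
tcp_pos: [0.4482, 0.0963, 0.241]
orientation: [-0.0, 0.337, 0.941, -0.0]
wrist_force: [1.7, -1.1, -0.3]
finger_gap: 0.0602
clock 1.7 tcp [0.4482 0.0963 0.241 ] yaw 140.57 q6deg 41.5 F [ 1.7 -1.1 -0.3] T [-0.   -0.01 -0.01] gap 0.0602
shift mm [ 64.4 166.5   6. ] turn [-2.000e-02 -1.000e-02 -3.363e+01]
```

```bash
python3 -m creep '[[0.013,0.034,0,0,0,-7],[0.027,0.07,0,0,0,-14],[0.04,0.105,0.003,0,0,-21],[0.053,0.138,0.005,0,0,-28],[0.0644,0.1665,0.006,0,0,-33.6],[0.0644,0.1665,0.006,0,0,-33.6],[0.0644,0.1665,0.006,0,0,-33.6],[0.0644,0.1665,0.006,0,0,-33.6]]'; python3 -c "
from h import *
go([.5042,.2658,.087],174.2)
im,D=env.read_camera('scene');cv2.imwrite('pics/crop3.png',cv2.resize(im[110:240,280:420],None,fx=4,fy=4,interpolation=cv2.INTER_CUBIC))"
```

```text
clock: 2.5
tcp_pos: [0.5047, 0.2629, 0.235]
orientation: [-0.0, 0.055, 0.999, -0.0]
wrist_force: [-0.2, -0.4, -0.2]
finger_gap: 0.0602
clock 2.5 tcp [0.5047 0.2629 0.235 ] yaw 173.75 q6deg 25.7 F [-0.2 -0.4 -0.2] T [0.01 0.04 0.03] gap 0.0602
shift mm [  0.7   3.  148. ] turn [-0.05 -0.05 -0.45]
```

View pics/crop3.png

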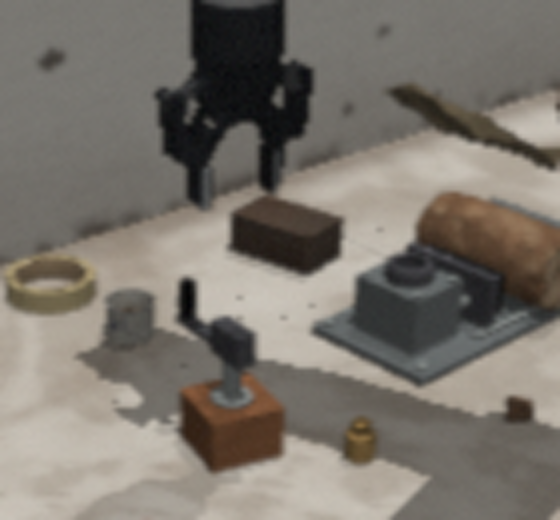

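The fingers straddle the hub line (crop: gripper at (235,150), hub at (232,342)). I'll descend.

```bash
python3 -m creep '[[0,0.002,0.02,0,0,0],[0,0.002,0.05,0,0,0],[0,0.002,0.08,0,0,0],[0,0.002,0.105,0,0,0],[0,0.002,0.125,0,0,0],[0,0.002,0.138,0,0,0],[0,0.002,0.146,0,0,0],[0,0.002,0.148,0,0,0]]'; python3 -c "
from h import *
go([.5042,.2658,.087],174.2)"
```

```text
clock: 3.35
tcp_pos: [0.5053, 0.2651, 0.087]
orientation: [-0.0, 0.054, 0.999, -0.0]
wrist_force: [-0.5, -0.6, 0.5]
finger_gap: 0.0599
clock 3.35 tcp [0.5053 0.2651 0.087 ] yaw 173.77 q6deg 25.9 F [-0.5 -0.6  0.5] T [-0.    0.    0.03] gap 0.0599
shift mm [ 1.1  0.6 -0. ] turn [-0.02 -0.03 -0.43]
```

```bash
python3 -m creep '[[0.001,0,0,0,0,0],[0.001,0,0,0,0,0],[0.001,0,0,0,0,0],[0.001,0,0,0,0,0],[0.001,0,0,0,0,0],[0.001,0,0,0,0,0],[0.001,0,0,0,0,0],[0.001,0,0,0,0,0]]' 0.01 90; python3 -c "
from h import *
go([.5042,.2658,.157],174.2)"
```

```text
clock: 4.15
tcp_pos: [0.505, 0.266, 0.0883]
orientation: [0.001, 0.054, 0.999, 0.0]
wrist_force: [-2.0, -0.2, 6.1]
finger_gap: 0.0191
clock 4.15 tcp [0.505  0.266  0.0883] yaw 173.83 q6deg 25.9 F [-2.  -0.2  6.1] T [-0.08  0.18  0.06] gap 0.0191
shift mm [  0.7  -0.3 -68.7] turn [ 0.04  0.1  -0.37]
```

```bash
python3 -m creep '[[0,0,-0.005,0,0,0],[0,0,-0.015,0,0,0],[0,0,-0.03,0,0,0],[0,0,-0.05,0,0,0],[0,0,-0.07,0,0,0],[0,0,-0.09,0,0,0],[0,0,-0.11,0,0,0],[0,0,-0.12,0,0,0]]'; python3 -c "
from h import *
go([.5435,.001,.205],270)
im,D=env.read_camera('scene');cv2.imwrite('pics/crop4.png',cv2.resize(im[110:240,280:420],None,fx=4,fy=4,interpolation=cv2.INTER_CUBIC))"
```

```text
clock: 4.95
tcp_pos: [0.505, 0.266, 0.2094]
orientation: [0.001, 0.054, 0.999, 0.0]
wrist_force: [0.9, 0.6, -3.2]
finger_gap: 0.019
clock 4.95 tcp [0.505  0.266  0.2094] yaw 173.83 q6deg 25.9 F [ 0.9  0.6 -3.2] T [ 0.03 -0.06  0.02] gap 0.019
shift mm [ -66.7 -259.4    4.3] turn [-6.000e-02  1.300e-01 -9.617e+01]
```

View pics/crop4.png

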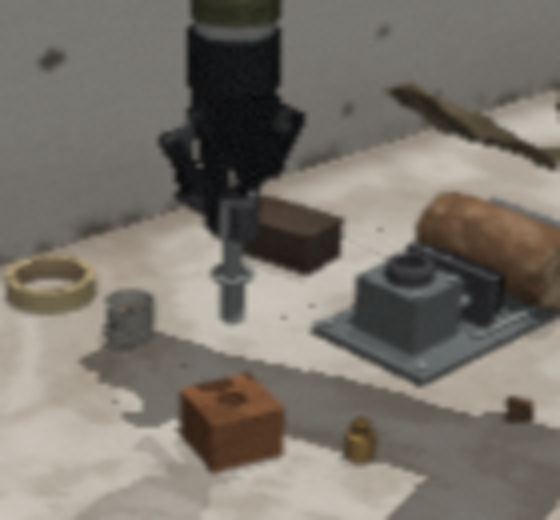

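The crank hangs upright in the fingers, key clear of the empty block. Next I carry it to the well while turning it back 96°.

```bash
python3 -m creep '[[-0.002,-0.008,0,0,0,-4],[-0.007,-0.025,0,0,0,-10],[-0.013,-0.05,0,0,0,-17],[-0.02,-0.077,0,0,0,-25],[-0.028,-0.107,0,0,0,-33],[-0.036,-0.137,0,0,0,-41],[-0.043,-0.167,0,0,0,-49],[-0.05,-0.195,0,0,0,-57]]'; python3 -c "
from h import *
go([.5435,.001,.205],270)"
```

```text
clock: 5.8
tcp_pos: [0.5326, 0.0652, 0.2063]
orientation: [-0.001, -0.432, 0.902, 0.0]
wrist_force: [0.6, 0.6, -2.9]
finger_gap: 0.0187
clock 5.8 tcp [0.5326 0.0652 0.2063] yaw -128.86 q6deg -52.7 F [ 0.6  0.6 -2.9] T [-0.02 -0.03  0.03] gap 0.0187
shift mm [ 43.2 -48.8   1.3] turn [  0.08  -0.04 -38.86]
```

```bash
python3 -m creep '[[0.012,-0.014,0,0,0,-8],[0.024,-0.027,0,0,0,-16],[0.034,-0.037,0,0,0,-24],[0.04,-0.045,0.001,0,0,-32],[0.043,-0.049,0.001,0,0,-38.9],[0.043,-0.049,0.001,0,0,-38.9],[0.043,-0.049,0.001,0,0,-38.9],[0.043,-0.049,0.001,0,0,-38.9]]'; python3 - <<'E'
from h import *
np.set_printoptions(precision=4,suppress=True)
go([.5435,.001,.205],270)
for n,sl in(("scene",np.s_[100:220,320:460]),("top",np.s_[150:240,380:500])):
    im,D=env.read_camera(n);np.save(n+"1.npy",D);cv2.imwrite(f"pics/{n}1.png",im)
    c=cv2.resize(im[sl],(560,480 if n=="scene" else 420),interpolation=cv2.INTER_CUBIC);cv2.imwrite(f"pics/c_{n}1.png",c)
cv2.imwrite("pics/crop5.png",cv2.imread("pics/c_scene1.png"))
S=cloud("scene",np.load("scene1.npy"))
m=np.zeros((400,640),bool);m[100:200,330:440]=1
# key below the flange & flange, neck: points close to axis
for a,b in((.125,.135),(.135,.145),(.145,.155),(.155,.16),(.163,.175),(.175,.19)):
    k=m&(S[...,2]>a)&(S[...,2]<b)&(np.hypot(S[...,0]-.5435,S[...,1]-.001)<.035);ys,xs=np.nonzero(k)
    if len(xs):print(a,len(xs),S[k].mean(0),S[k].min(0),S[k].max(0),"px",xs.min(),xs.max(),ys.min(),ys.max())
E
```

```text
clock: 6.6
tcp_pos: [0.5437, 0.0026, 0.2059]
orientation: [-0.0, -0.705, 0.709, 0.0]
wrist_force: [0.2, -0.1, -2.2]
finger_gap: 0.0192
clock 6.6 tcp [0.5437 0.0026 0.2059] yaw -90.37 q6deg -97.8 F [ 0.2 -0.1 -2.2] T [ 0.05 -0.03  0.02] gap 0.0192
shift mm [1.6 0.2 0.9] turn [ 0.04  0.01 -0.37]
0.125 11 [0.539  0.0017 0.1301] [ 0.5351 -0.007   0.126 ] [0.5499 0.0094 0.1342] px 381 386 165 167
0.135 16 [0.5405 0.0032 0.1396] [ 0.5344 -0.0092  0.136 ] [0.5501 0.0111 0.1447] px 381 386 163 165
0.145 12 [0.54   0.0041 0.1498] [ 0.535  -0.0048  0.1464] [0.551  0.0103 0.1548] px 381 386 161 163
0.155 10 [0.542  0.004  0.1569] [ 0.5362 -0.005   0.1555] [0.5517 0.011  0.1598] px 381 386 159 161
0.163 30 [0.538  0.0059 0.171 ] [ 0.5239 -0.0153  0.1637] [0.5591 0.0182 0.1734] px 380 388 155 159
0.175 17 [0.5398 0.0047 0.1827] [ 0.5342 -0.0029  0.1762] [0.5472 0.0115 0.1894] px 382 386 152 155
```

View pics/crop5.png

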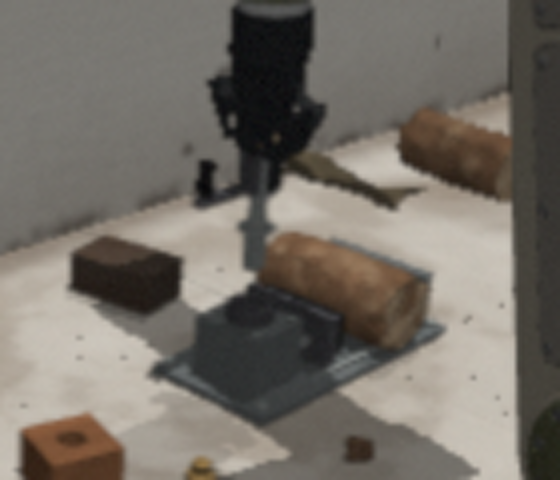

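Scene crop: crank hangs above the well, with key tip at (256,265) and collar at (250,305). I'll compare the axis with the well by projection in the scene image.

```bash
python3 - <<'E'
from h import *
np.set_printoptions(precision=2,suppress=True)
def proj(n,X):
    p,M,c=cam(n);v=(np.atleast_2d(X)-c)@M;s=np.c_[v[:,0]/-v[:,2],v[:,1]/v[:,2]];r=(s**2).sum(1,keepdims=True)
    s=s*(1+p["k1"]*r);return np.c_[s[:,0]*p["fx"]+p["cx"],s[:,1]*p["fy"]+p["cy"]]
X=[[.5437,.0026,z] for z in(.13,.14,.15,.158,.166,.18)]
print("axis pred",proj("scene",X))
print("well pred .5437,.0026",proj("scene",[[.5437,.0026,.09]]))
print("col/mm: x",proj("scene",[[.5447,.0026,.09]])-proj("scene",[[.5437,.0026,.09]]),"y",proj("scene",[[.5437,.0036,.09]])-proj("scene",[[.5437,.0026,.09]]))
g1=cv2.cvtColor(cv2.imread("pics/scene1.png"),6).astype(int);g0=cv2.cvtColor(cv2.imread("pics/scene0.png"),6).astype(int)
print("key rows now");
for r in range(156,170):print(r,g1[r,374:394])
print("collar at start")
for r in range(170,184):print(r,g0[r,372:394])
E
```

```text
axis pred [[382.69 165.96]
 [382.89 163.6 ]
 [383.09 161.22]
 [383.25 159.31]
 [383.41 157.38]
 [383.7  153.98]]
well pred .5437,.0026 [[381.91 175.25]]
col/mm: x [[-0.18 -0.09]] y [[-0.18  0.07]]
key rows now
156 [180 180 178 175 161 119  75  66  66  69  70  70  69  84 118 152 170 170
 169 169]
157 [171 173 171 168 156 126  86  68  66  67  68  68  68  83 114 141 155 153
 152 152]
158 [170 171 169 168 165 150 120  84  70  70  70  72  84 112 134 137 124 116
 110 103]
159 [167 168 169 168 167 161 135  86  68  67  67  71 107 138 132 111 104 101
  99  95]
160 [166 167 167 168 167 165 136  87  66  66  69  73 104 123 115 104 103  99
  93  91]
161 [168 168 168 167 167 164 136  87  67  67  68  70  85  98 100 108 109 101
  92  90]
162 [170 170 170 169 170 165 137  84  66  66  66  69  74  82  95 109 110  98
  87  91]
163 [174 173 174 172 173 169 135  78  66  69  69  69  73  78  82  91  90  86
  83  89]
164 [176 176 176 174 174 170 136  77  65  68  69  70  70  71  73  75  75  80
  81  85]
165 [179 178 177 176 177 174 137  79  67  68  70  70  72  72  72  74  75  79
  82  89]
166 [177 174 180 177
[... 950 characters left out ...]
  49  46  43  41  41  46  58  63  50  37
  38  36  38  42]
177 [132 114 106  89  62  43  46  54  59  59  61  60  60  64  64  60  58  62
  58  47  40  38]
178 [106 103 101  83  50  34  41  46  50  54  57  56  56  56  56  54  67  87
  92  79  70  63]
179 [ 94  99 102  92  65  36  34  35  42  44  48  47  49  49  45  48  71  92
 101 100 106 103]
180 [ 73  89  97  94  79  54  42  37  40  41  41  41  42  45  47  61  83 101
 102  94  83  75]
181 [ 52  59  66  77  86  81  68  59  57  55  53  54  56  62  71  87  98 101
  98  94  83  70]
182 [49 49 50 54 61 73 83 91 90 87 85 87 93 94 98 99 98 93 84 71 65 60]
183 [ 50  50  48  51  51  52  57  73  87  94 100 107 110 103  97  95  85  75
  63  60  59  59]
```

The key matches the predicted axis (col 383.2). The well estimate is (0.5443, 0.0018), so it needs a 0.6–0.8 mm shift. Now I descend into the well mouth, stopping above the drive.

```bash
python3 -m creep '[[0.001,-0.0006,0.008,0,0,0],[0.001,-0.0006,0.02,0,0,0],[0.001,-0.0006,0.032,0,0,0],[0.001,-0.0006,0.042,0,0,0],[0.001,-0.0006,0.05,0,0,0],[0.001,-0.0006,0.055,0,0,0],[0.001,-0.0006,0.056,0,0,0],[0.001,-0.0006,0.056,0,0,0]]'; python3 -c "
from h import *
go([.5443,.0018,.150],270)"
```

```text
clock: 7.5
tcp_pos: [0.5446, 0.0012, 0.1503]
orientation: [-0.0, -0.705, 0.709, -0.0]
wrist_force: [0.2, -1.0, -2.5]
finger_gap: 0.019
clock 7.5 tcp [0.5446 0.0012 0.1503] yaw -90.28 q6deg -98.0 F [ 0.2 -1.  -2.5] T [ 0.01  0.02 -0.04] gap 0.019
shift mm [-0.6  0.3  0.3] turn [-0.   -0.01 -0.28]
```

```bash
python3 -m creep '[[0,0,0.001,0,0,0],[0,0,0.002,0,0,0],[0,0,0.003,0,0,0],[0,0,0.004,0,0,0],[0,0,0.005,0,0,0],[0,0,0.006,0,0,0],[0,0,0.007,0,0,0],[0,0,0.0075,0,0,0]]'; python3 -c "
from h import *
go([.5443,.0018,.1405],270)"
```

```text
clock: 8.3
tcp_pos: [0.5445, 0.0012, 0.1426]
orientation: [-0.0, -0.705, 0.709, 0.0]
wrist_force: [-0.1, 0.5, -2.5]
finger_gap: 0.0188
clock 8.3 tcp [0.5445 0.0012 0.1426] yaw -90.28 q6deg -98.0 F [-0.1  0.5 -2.5] T [-0.04  0.01  0.01] gap 0.0188
shift mm [-0.6  0.2  2.1] turn [ 0.01 -0.   -0.28]
```

No contact below the drive's top plane, so the pilot is in. Continuing gently.

```bash
python3 -m creep '[[0,0,0.0005,0,0,0],[0,0,0.001,0,0,0],[0,0,0.0015,0,0,0],[0,0,0.002,0,0,0],[0,0,0.0025,0,0,0],[0,0,0.003,0,0,0],[0,0,0.003,0,0,0],[0,0,0.003,0,0,0]]'; python3 -c "
from h import *
go([.5443,.0018,.1405],270)"
```

```text
clock: 9.1
tcp_pos: [0.5448, 0.0012, 0.1407]
orientation: [0.0, -0.705, 0.709, -0.001]
wrist_force: [-1.5, 0.1, 5.8]
finger_gap: 0.0191
clock 9.1 tcp [0.5448 0.0012 0.1407] yaw -90.28 q6deg -98.0 F [-1.5  0.1  5.8] T [0.03 0.6  0.06] gap 0.0191
shift mm [-0.6  0.5  0.2] turn [-0.06 -0.02 -0.28]
```

The key now stands on the square at about 8 N. I'll turn clockwise gently with about 1 mm more preload.

```bash
python3 -m creep '[[0,0,0.0005,0,0,3],[0,0,0.001,0,0,6],[0,0,0.0012,0,0,9],[0,0,0.0015,0,0,12],[0,0,0.0015,0,0,15],[0,0,0.0015,0,0,18],[0,0,0.0015,0,0,21],[0,0,0.0015,0,0,24]]'; python3 -c "
from h import *
go([.5443,.0018,.1405],270)"
```

```text
clock: 9.9
tcp_pos: [0.5462, 0.0015, 0.1404]
orientation: [0.002, -0.542, 0.84, -0.001]
wrist_force: [-0.7, 1.4, 8.3]
finger_gap: 0.0189
clock 9.9 tcp [0.5462 0.0015 0.1404] yaw -114.37 q6deg -73.9 F [-0.7  1.4  8.3] T [0.42 0.18 0.05] gap 0.0189
shift mm [ 0.5  1.9 -0.1] turn [ -0.25   0.08 -24.37]
```

```bash
python3 -m creep '[[0,0,0,0,0,3],[0,0,0,0,0,6],[0,0,0,0,0,9],[0,0,0,0,0,12],[0,0,0,0,0,15],[0,0,0,0,0,18],[0,0,0,0,0,21],[0,0,0,0,0,24]]'; python3 -c "
from h import *
go([.5443,.0018,.1405],270)"
```

```text
clock: 10.7
tcp_pos: [0.5449, 0.001, 0.1381]
orientation: [0.0, -0.355, 0.935, -0.0]
wrist_force: [0.0, 0.4, -2.3]
finger_gap: 0.0186
clock 10.7 tcp [0.5449 0.001  0.1381] yaw -138.4 q6deg -49.9 F [ 0.   0.4 -2.3] T [-0.07 -0.06 -0.02] gap 0.0186
shift mm [-0.1  1.  -2.4] turn [-4.00e-02 -1.00e-02 -4.84e+01]
```

It dropped in (z 0.138, no force). Lowering to home.

```bash
python3 -m creep '[[0,0,0.001,0,0,0],[0,0,0.002,0,0,0],[0,0,0.0035,0,0,0],[0,0,0.005,0,0,0],[0,0,0.0065,0,0,0],[0,0,0.008,0,0,0],[0,0,0.009,0,0,0],[0,0,0.01,0,0,0]]'; python3 -c "
from h import *
go([.5443,.0018,.1405],270)"
```

```text
clock: 11.5
tcp_pos: [0.545, 0.001, 0.1284]
orientation: [0.0, -0.356, 0.934, -0.0]
wrist_force: [2.4, -1.4, -1.4]
finger_gap: 0.0188
clock 11.5 tcp [0.545  0.001  0.1284] yaw -138.28 q6deg -50.0 F [ 2.4 -1.4 -1.4] T [-0.49 -0.59  0.05] gap 0.0188
shift mm [ -0.    1.  -12.1] turn [-5.000e-02 -1.000e-02 -4.828e+01]
```

```bash
python3 -m creep '[[0,0,0.001,0,0,0],[0,0,0.0015,0,0,0],[0,0,0.0015,0,0,0],[0,0,0.0015,0,0,0],[0,0,0.0015,0,0,3],[0,0,0.0015,0,0,7],[0,0,0.0015,0,0,11],[0,0,0.0015,0,0,15]]' - 120; python3 -c "
from h import *
go([.5443,.0018,.1405],270)"
```

```text
clock: 12.3
tcp_pos: [0.5461, 0.0007, 0.1272]
orientation: [0.001, -0.23, 0.973, -0.001]
wrist_force: [4.6, -3.2, -0.3]
finger_gap: 0.0187
clock 12.3 tcp [0.5461 0.0007 0.1272] yaw -153.42 q6deg -34.9 F [ 4.6 -3.2 -0.3] T [-0.93 -1.33  0.34] gap 0.0187
shift mm [  1.1   1.8 -13.3] turn [-2.000e-01  3.000e-02 -6.342e+01]
```

```bash
python3 -m creep '[[0,-0.0005,0.0005,0,0,5],[-0.0003,-0.0007,0.0005,0,0,10],[-0.0003,-0.0007,0.0005,0,0,15],[-0.0003,-0.0007,0.0005,0,0,20],[-0.0003,-0.0007,0.0005,0,0,25],[-0.0003,-0.0007,0.0005,0,0,30],[-0.0003,-0.0007,0.0005,0,0,35],[-0.0003,-0.0007,0.0005,0,0,40]]'; python3 -c "
from h import *
go([.5443,.0018,.1405],270)"
```

```text
clock: 13.1
tcp_pos: [0.5469, -0.0005, 0.1272]
orientation: [0.002, 0.117, 0.993, -0.001]
wrist_force: [3.6, -4.8, 3.0]
finger_gap: 0.0187
clock 13.1 tcp [ 5.469e-01 -5.000e-04  1.272e-01] yaw 166.53 q6deg 5.1 F [ 3.6 -4.8  3. ] T [-1.43 -1.06  0.27] gap 0.0187
shift mm [  3.    1.6 -13.3] turn [-3.0000e-01  6.0000e-02 -1.0347e+02]
```

```bash
python3 -m creep '[[-0.0006,-0.0006,0,0,0,4],[-0.0006,-0.0006,0,0,0,8],[-0.0006,-0.0006,0,0,0,12],[-0.0006,-0.0006,0,0,0,16],[-0.0006,-0.0006,0,0,0,20],[-0.0006,-0.0006,0,0,0,24],[-0.0006,-0.0006,0,0,0,28],[-0.0006,-0.0006,0,0,0,32]]'; python3 -c "
from h import *
go([.5443,.0018,.1405],270)"
```

```text
clock: 13.9
tcp_pos: [0.5469, -0.0016, 0.1272]
orientation: [0.002, 0.386, 0.922, -0.001]
wrist_force: [2.8, -6.6, 3.7]
finger_gap: 0.0184
clock 13.9 tcp [ 0.5469 -0.0016  0.1272] yaw 134.56 q6deg 37.0 F [ 2.8 -6.6  3.7] T [-1.83 -0.67  0.33] gap 0.0184
shift mm [  4.2   0.5 -13.3] turn [-3.3000e-01  7.0000e-02 -1.3544e+02]
```

```bash
python3 -m creep '[[-0.001,-0.0006,0,0,0,3],[-0.001,-0.0006,0,0,0,6],[-0.001,-0.0006,0,0,0,9],[-0.001,-0.0006,0,0,0,12],[-0.001,-0.0006,0,0,0,15],[-0.001,-0.0006,0,0,0,18],[-0.001,-0.0006,0,0,0,21],[-0.001,-0.0006,0,0,0,24]]'; python3 -c "
from h import *
go([.5443,.0018,.1405],270)"
```

```text
clock: 14.7
tcp_pos: [0.5465, -0.0024, 0.1272]
orientation: [0.002, 0.568, 0.823, -0.001]
wrist_force: [1.8, -6.2, 4.0]
finger_gap: 0.0183
clock 14.7 tcp [ 0.5465 -0.0024  0.1272] yaw 110.73 q6deg 60.7 F [ 1.8 -6.2  4. ] T [-1.71 -0.26  1.45] gap 0.0183
shift mm [  4.7  -0.6 -13.4] turn [-3.1000e-01  7.0000e-02 -1.5927e+02]
```

Torque rose to 1.45 Nm, which is the end stop. I'll relax the wind-up, check, then release.

```bash
python3 -m creep '[[0,0,0,0,0,-1],[-0.0003,-0.0003,0,0,0,-2],[-0.0006,-0.0006,0,0,0,-2],[-0.0006,-0.0006,0,0,0,-2],[-0.0006,-0.0006,0,0,0,-2],[-0.0006,-0.0006,0,0,0,-2],[-0.0006,-0.0006,0,0,0,-2],[-0.0006,-0.0006,0,0,0,-2]]'; python3 - <<'E'
from h import *
go([.5443,.0018,.1405],270)
im,D=env.read_camera("scene");cv2.imwrite("pics/crop6.png",cv2.resize(im[120:220,340:460],None,fx=5,fy=5,interpolation=cv2.INTER_CUBIC))
E
```

```text
clock: 15.5
tcp_pos: [0.5465, -0.0026, 0.1272]
orientation: [0.001, 0.554, 0.833, -0.0]
wrist_force: [1.9, -4.4, 5.4]
finger_gap: 0.0186
clock 15.5 tcp [ 0.5465 -0.0026  0.1272] yaw 112.73 q6deg 58.6 F [ 1.9 -4.4  5.4] T [-1.3  -0.6   0.54] gap 0.0186
shift mm [  4.8  -0.3 -13.3] turn [-1.8000e-01  1.4000e-01 -1.5727e+02]
```

View pics/crop6.png

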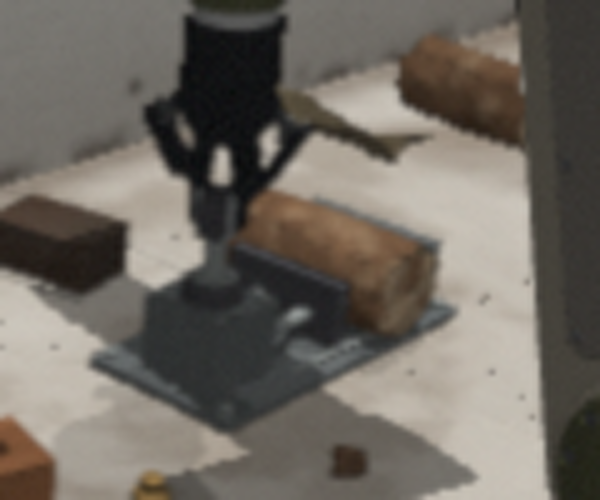

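The jaw's pad lies against the core and the flange is on the collar (crop (213,290)). I'll ease the last torque, open the fingers and rise.

```bash
python3 -m creep '[[-0.0003,-0.0003,-0.0005,0,0,-1],[-0.0003,-0.0003,-0.0005,0,0,-1],[-0.0003,-0.0003,-0.0005,0,0,-1],[-0.0003,-0.0003,-0.0005,0,0,-1],[-0.0003,-0.0003,-0.0005,0,0,-1],[-0.0003,-0.0003,-0.0005,0,0,-1],[-0.0003,-0.0003,-0.0005,0,0,-1],[-0.0003,-0.0003,-0.0005,0,0,-1]]'; python3 -m creep '[[0,0,0,0,0,0],[0,0,0,0,0,0],[0,0,0,0,0,0],[0,0,0,0,0,0],[0,0,0,0,0,0],[0,0,0,0,0,0],[0,0,0,0,0,0],[0,0,0,0,0,0]]' 0.055; python3 -c "
from h import *
go([.5443,.0018,.1405],270)"
```

```text
clock: 16.35
tcp_pos: [0.5464, -0.0027, 0.1272]
orientation: [0.001, 0.547, 0.837, 0.0]
wrist_force: [4.0, -4.0, 2.9]
finger_gap: 0.0189
clock: 17.15
tcp_pos: [0.5454, -0.0023, 0.1268]
orientation: [0.0, 0.547, 0.837, -0.0]
wrist_force: [-0.3, 0.4, -0.2]
finger_gap: 0.0551
clock 17.15 tcp [ 0.5454 -0.0023  0.1268] yaw 113.72 q6deg 57.6 F [-0.3  0.4 -0.2] T [-0.01  0.04 -0.08] gap 0.0551
shift mm [  4.2   0.7 -13.7] turn [-1.0000e-02 -0.0000e+00 -1.5628e+02]
```

```bash
python3 -m creep '[[0,0,-0.01,0,0,0],[0,0,-0.03,0,0,0],[0,0,-0.06,0,0,0],[0,0,-0.09,0,0,0],[0,0,-0.12,0,0,0],[0.03,0,-0.14,0,0,0],[0.06,0,-0.14,0,0,0],[0.1,0,-0.14,0,0,0]]';python3 -m creep '[[0.04,0,0,0,0,0],[0.08,0,0,0,0,0],[0.12,0,0,0,0,0],[0.15,0,0,0,0,0],[0.16,0,0,0,0,0],[0.16,0,0,0,0,0],[0.16,0,0,0,0,0],[0.16,0,0,0,0,0]]'; python3 - <<'E'
from h import *
np.set_printoptions(precision=4,suppress=True)
o=[]
for n,sl in(("scene",np.s_[145:215,340:460]),("top",np.s_[160:230,395:515])):
    im,D=env.read_camera(n);o.append(cv2.resize(im[sl],None,fx=5,fy=5,interpolation=cv2.INTER_CUBIC))
    P=cloud(n,D);d=np.hypot(P[...,0]-.5445,P[...,1]-.001)
    for a,b,r in((.155,.17,.04),(.17,.19,.1),(.088,.102,.03)):
        k=(P[...,2]>a)&(P[...,2]<b)&(d<r)&(D>0);print(n,a,k.sum(),P[k].mean(0) if k.any() else "",np.median(P[k][:,2]) if k.any() else "")
cv2.imwrite("pics/crop7.png",np.vstack(o))
E
```

```text
clock: 17.95
tcp_pos: [0.5058, 0.0893, 0.2686]
orientation: [0.001, 0.548, 0.837, 0.001]
wrist_force: [0.3, 0.8, -0.3]
finger_gap: 0.0552
clock: 18.75
tcp_pos: [0.4414, 0.2348, 0.2669]
orientation: [0.0, 0.547, 0.837, -0.0]
wrist_force: [-0.1, 0.4, -0.4]
finger_gap: 0.0549
scene 0.155 28 [0.5422 0.0016 0.1598] 0.15977584651133298
scene 0.17 9 [ 0.5727 -0.0643  0.173 ] 0.1721188502773079
scene 0.088 47 [0.5386 0.0038 0.0924] 0.09203358938539263
top 0.155 95 [0.5468 0.0004 0.1606] 0.16096512186116874
top 0.17 27 [ 0.5767 -0.0639  0.175 ] 0.1745998450691595
top 0.088 80 [0.5439 0.0038 0.0916] 0.09139688852517325
```

View pics/crop7.png

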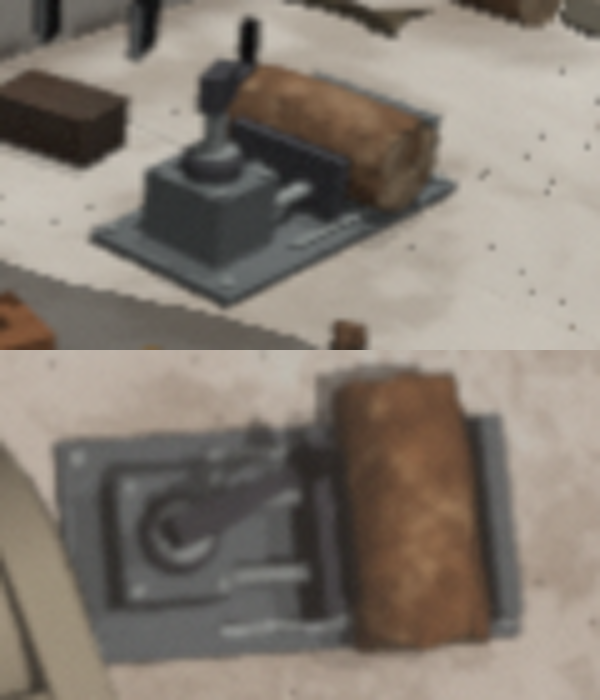

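The hub top stands at 0.161 m against 0.162 expected when home. The crank is upright, and the jaw has advanced about 37 mm and sits against the core. Handing in.

```bash
python3 -c "
from workcell import env
print(env.hand_in())"
```

```text
the job is handed in; nothing more can be done
None
```

The crank is home in the drive, the jaw is wound to its stop against the core, and the job is handed in at about 19 s of the 72 s. No verdict was reported.

**What I did:**
- I lifted the crank from its block and lowered it into the well until the key stood on the square, at about 8 N.
- Turning it clockwise, the key dropped in somewhere between 24° and 48°, and I lowered the flange onto the rim.
- I wound it about 111° more. The torque then rose from about 0.3 to 1.45 Nm, which I took as the end stop.
- I eased the turn back 3°, released the crank and withdrew the arm.

**Last checks:**
- **Crank:** the hub top measured 0.160–0.161 m up, against 0.162 m expected when fully home. It looks upright and centred in both views.
- **Jaw and pad:** the pad lies against the core. By eye from the pictures the jaw moved only about 35–38 mm. That fits the angle turned (1.9 rad at 20 mm per rad) and a jaw that began partly closed. I could not measure the jaw's end position or the pad force directly.
- **Robot:** it was well clear of everything, with wrist force near zero.
- **Bystanders:** I did not measure the tin, weight and clod again; the arm's path stayed clear of them.
- **Camera disagreement:** the two cameras differed by 2–3 mm on the well's position. I used a value between them, and the pilot went in without touching.
- **Side load:** the crank pushed sideways on the hand with up to about 7 N while winding.

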